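# Hold the drying-box hatch open with its lever

### The job

A paint pot stands on the heavy steel hatch of the drying box: push it with your fingertips, upright and without picking it up, along the top past the hinge until it stands entirely on the fixed wooden top behind the hatch. Then press down the padded long end of the loose lever so that its short end raises the hatch by at least 20 degrees, and finish while still holding the lever down, with the hatch standing still and open so that the miniature inside can be taken out. Only push and press: leave the lever in its bracket, never move the hatch with the hand itself, and leave the other things beside the box alone.

Things in the scene. Friction and masses are not known exactly. Their poses are not given: they have to be found in the camera images.
- dry_box: Fixed plywood box, 220 mm long (x), 140 wide (y), 75 high. Origin on the desk under the middle of its notched front wall; +x runs from the lever end to the closed end, z up. Flat top at z = 75: hatch over x = 5 to 113, y = -46 to 46; hinge line at x = 115; fixed top behind it to x = 220. In front a steel bracket for the lever: two cheek plates, x = -43 to -7, up to z = 80.
- parking (a point): Middle of the fixed top behind the hatch, on its surface: box frame (165, 0, 75) mm. The pot stands entirely off the hatch when its centre is beyond x = 132 mm in the box frame.
- hatch (a joint): Angle of the hatch: 0 shut (flush with the box top), grows as its front edge (towards the lever) rises; 0.35 rad is 20 degrees. Steel plate 108 x 92 x 12 mm, 1.2 to 1.9 kg, falls shut by itself when the lever is released.
- hatch_edge (a point): Middle of the free front edge of the hatch, on its top face; 110 mm from the hinge line.
- lever: Loose straight aluminium lever, 0.13 kg, along the box's x. Origin at the centre of its 10 mm cross pin, which rests in the bracket's open-topped slots at box frame (-25, 0, 68) mm and must stay there. Short end: 60 mm in +x, through the notch, under the hatch. Long end: 160 mm towards -x to mid-pad, sloping up 0.36 rad at the start. Bar 18 mm wide, 10 thick.
- pad (a point): Middle of the rubber top face of the pad (48 x 50 mm) on the lever's long end, about 131 mm above the desk at the start. Pressed (2 to 6 N) it sinks on an arc of 160 mm radius about the pin, moving up to 13 mm farther from the box. Hatch at 20 degrees: pad about 55 mm above the desk; full travel ends on the 6 mm baseboard, pad top at about 25 mm.
- paint_pot: Paint pot, upright closed cylinder 35 mm in diameter, 36 mm high, 40 g, standing on the hatch. Origin at the centre of its underside.
- dark_pot: Bystander: dark paint pot, 34 mm in diameter, 36 mm high, on the baseboard beside the lever. Origin at the centre of its underside.
- figure: Bystander: painted miniature on a round base, 33 mm in diameter, 51 mm high, on the baseboard beside the lever. Origin at the centre of its underside.
- squat_tin: Bystander: small round tin, 31 mm in diameter, 11 mm high, on the baseboard beside the lever. Origin at the centre of its underside.
Mind the look-alikes: they are no part of the job. Of the things that look like the paint_pot, the smaller one is meant.

How it is judged:
On the way, in this order (a step that is already met when the one before it is completed fails the run):
1. the paint pot stands upright and still, entirely on the fixed top behind the hatch, which is shut (x of paint_pot in the frame of dry_box between 0.13 and 0.215 m and y of paint_pot in the frame of dry_box between -0.065 and 0.065 m and z of paint_pot in the frame of dry_box between 0.07 and 0.08 m and angle between paint_pot's own z axis and vertical below 0.15 rad and linear speed of paint_pot below 0.02 m/s and value of joint hatch below 0.05 rad), for 0.2 s.
2. the pressed lever has raised the hatch (value of joint hatch above 0.3 rad and contact force between any of the fingers, the arm and lever above 0.3 N and height (world z) of pad below 0.09 m), for 0.3 s.
At the end, for the whole second after the job is handed in: Hatch still and raised over 0.30 rad; robot pressing the lever (over 0.3 N, pad below 90 mm), not touching the hatch; lever pin in its slots; paint pot upright and still on the fixed top, its centre beyond x = 130 mm in the box frame (all of step 2 and velocity of joint hatch between -0.05 and 0.05 rad/s and x of paint_pot in the frame of dry_box between 0.13 and 0.215 m and y of paint_pot in the frame of dry_box between -0.065 and 0.065 m and z of paint_pot in the frame of dry_box between 0.07 and 0.08 m and angle between paint_pot's own z axis and vertical below 0.15 rad and not (contact force between any of the fingers, the arm and hatch above 0.3 N) and linear speed of paint_pot below 0.02 m/s and z of lever in the frame of dry_box between 0.06 and 0.075 m); the arm keeps its last pose, push and grip.
It fails at once if the paint pot is lifted (15 mm above the box top), tipped over or dropped from the box (z of paint_pot in the frame of dry_box above 0.09 m or z of paint_pot in the frame of dry_box below 0.06 m or angle between paint_pot's own z axis and vertical above 0.5 rad).
It fails at once if the hatch is raised with the pot still on it (value of joint hatch above 0.08 rad and x of paint_pot in the frame of dry_box below 0.125 m).
It fails at once if the hand itself touches the hatch while it is raised (value of joint hatch above 0.08 rad and contact force between any of the fingers, the arm and hatch above 1 N).
It fails at once if the lever is lifted or dragged out of its slots (z of lever in the frame of dry_box above 0.078 m or x of lever in the frame of dry_box above -0.013 m or x of lever in the frame of dry_box below -0.037 m).
It fails at once if a bystander is moved by more than 25 mm (distance of any of dark_pot, figure, squat_tin from where it was at the start of the episode above 0.025 m).
It also fails if it takes over 45 s, if anything falls off the work surface, if the arm or the gripper's body presses on something with over 40 N, if the wrist force passes 120 N, or if a joint passes its speed limit or range.

### The arm

A 6-joint arm with a two-finger parallel gripper is mounted at the origin on a cart in front of the work surface, level with it; the furniture and walls round the work are solid. World frame = base frame: x ahead of the robot, y to its left, z up, the work surface at z = 0. Lengths are in m, angles in rad, forces in N, time in s.
With the tool pointing down it reaches from about 0.225 to 0.875 m from the base axis. Payload 3.4 kg.
Tool frame: the origin (TCP) lies on the centre line of the jaws, within the pads' length; the fingertips stand 11 mm ahead of it and the grasp point (between the pads) lies 8 mm behind it; z points along the fingers, y is the line along which they close (so a half turn about z gives the same grasp; the last joint's range is limited). The gripper opens to 85 mm and grips with 20 to 120 N. Pads are 22 mm wide; open, the fingers measure 114 mm over their backs; the gripper's body (76 mm by 85 mm) begins 54 mm behind the grasp point. The pads swing forward as they close: fully open they stand 13 mm farther back than shut.
Start: joints at [-0.121, 0.276, 1.505, -0, 1.361, -0.121], TCP at [0.575, -0, 0.242] pointing down, gripper open.
Joint ranges: [-2.89, 2.89], [-0.75, 2.08], [0.22, 2.7], [-1.18, 4.32], [0.11, 2.71], [-2.7, 2.7]. Speed limits (rad/s): [2.57, 2.57, 3.14, 3.14, 3.14, 3.14].

### API

Orientations are given as a unit quaternion [w, x, y, z].
In Python, from rig import manip, eyes, job gives the robot as it stands.
- The arm moves only by the tool drive_tool, never from a script. Its argument "rows" is a list of rows, each a list of 3 entries, a list of its own where there are three numbers: the turn, a rotation vector about the world's x, y, z in rad, then the shift along the world's x, y, z in cm, then the finger opening in cm, from 0 to 8.54. A call has 1 to 8 rows; each row shifts and turns the commanded pose from where the row before left it; what a row does not reach is not made up. A row lasts 1/8 s, in which the tool goes at most 62.5 mm and 10.7 degrees, less where a joint would pass 70% of its speed; a pose out of reach is approached as far as the arm can. A call is refused whole if a number of a shift passes 6.25 or a number of a turn 0.188, either way. A call with a gripper value outside its range is refused whole. The fingers move at their own pace and stop on an object; "force" is the grip in N (left out, the last holds). Time passes only in rows, so rows that do not move let the fingers close. It gives the time, the measured TCP pose, the force, the opening and the grip force at its end, in the units of the state.
- manip.get_state(): the state, without advancing time (a new reading comes with each control period).
- eyes.get_image(name): name is "scene" or "side" or "wrist"; returns the picture (420x560x3 uint8, red, green, blue); there is no depth.
- eyes.get_calibration(name): a dict with "camera_matrix" (3x3 intrinsics, pixels), "view" (4x4, takes a point from world to camera coordinates). Camera axes: x right, y up, looking along -z (the intrinsics and any distortion apply to the point x, -y, -z); pixel columns grow to the right and rows downward; lengths in m; the calibration is good to about 2 mm. The wrist camera is an equidistant fisheye: a pixel r from the principal point sees the ray r / f radians off the axis. A picture is of the moment at which its call begins: read the wrist's pose just before it. get_calibration takes no time and is no camera call; for the wrist camera it gives the pose at the moment of the call.
- job.sign_off(): hands the job in; it is judged then, once.
The state is a dict: "clock": time; "qpos": joint angles; "qd": joint speeds; "effort": joint torques, N m; "position": TCP position; "ee_rot": TCP orientation; "contact_force": force on the tool from outside, world axes, zero at the start; "moment": the same for the moment, N m; "width": finger opening in m; "gripper_force": force on a finger pad.
Only numpy, scipy, OpenCV 4.12 (cv2) and the standard library are available. Lean on these libraries where they do the work, as an engineer would, in place of code of your own. Each camera call takes 0.05 s, during which the arm holds its last target. There are 200 camera calls.

## Working session

There is one attempt and no reset: what is moved stays moved. The work goes in short steps, Python scripts to look and compute and a tool call to move; the robot and the scene stay as the last step left them, time stands still between calls to the robot, and variables do not carry over. Pictures are saved under pics/ and viewed, at most 10 in all, crops included, and the job is handed in when it is done.

Besides the shell and the picture viewer there is one more tool, called after "Call:" by a JSON object that holds its "op" and its "data". drive_tool: Moves the arm, as the interface text tells. Its arguments: {"type":"object","properties":{"rows":{"type":"array"},"force":{"type":"number"}},"required":["rows"]}

```bash
mkdir -p pics; ls; python3 - <<'E'
from rig import manip,eyes,job
import cv2
for n in("scene","side"):
    im=eyes.get_image(n); cv2.imwrite(f"pics/{n}0.png",im[:,:,::-1])
    print(eyes.get_calibration(n))
print(manip.get_state())
E
```

```text
pics
{'camera_matrix': array([[385.5438073 ,   0.        , 272.88944415],
       [  0.        , 385.5438073 , 207.57875373],
       [  0.        ,   0.        ,   1.        ]]), 'view': array([[-0.83921048, -0.54364646, -0.01320213,  0.51752012],
       [ 0.41319249, -0.65324033,  0.63446753, -0.31004333],
       [-0.35355019,  0.52699678,  0.77283676, -0.72841402],
       [ 0.        ,  0.        ,  0.        ,  1.        ]])}
{'camera_matrix': array([[433.48751558,   0.        , 282.67251103],
       [  0.        , 433.48751558, 206.60747314],
       [  0.        ,   0.        ,   1.        ]]), 'view': array([[ 0.99945044,  0.03246246, -0.00670821, -0.60319639],
       [-0.01082472,  0.51089683,  0.85957388, -0.08102297],
       [ 0.03133109, -0.85902888,  0.51096746, -0.90714613],
       [ 0.        ,  0.        ,  0.        ,  1.        ]])}
{'clock': 0.1, 'qpos': array([-1.20977570e-01,  2.76525616e-01,  1.50602572e+00,  1.32975878e-05,
        1.36068399e+00, -1.21010466e-01]), 'qd': array([-4.32833624e-04, -7.88240102e-04, -1.03597866e-03,  6.24853639e-04,
       -6.12311087e-05,  5.73093692e-04]), 'effort': array([ 1.55745878e-03, -4.17697620e+01, -2.46405226e+01, -1.74112388e-04,
        5.80947395e-03,  2.85749664e-07]), 'position': array([5.74543720e-01, 6.76096920e-05, 2.41522043e-01]), 'ee_rot': array([-6.50633782e-04,  7.07095897e-01,  7.07117188e-01, -5.01309287e-04]), 'contact_force': array([ 0.24724839, -0.67713865,  0.19037792]), 'moment': array([ 0.00330615, -0.01641618, -0.0097451 ]), 'gripper_force': 0.0, 'width': 0.08545016970814959}
```

View pics/scene0.png

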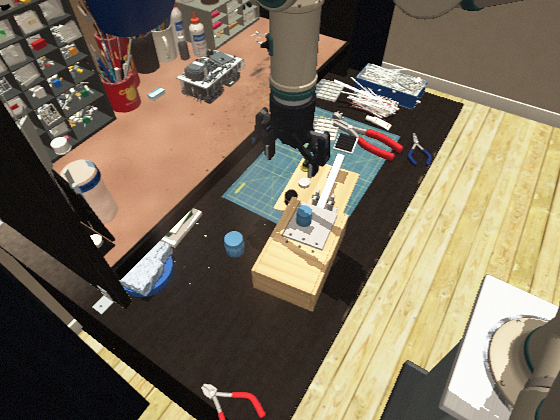

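View pics/side0.png

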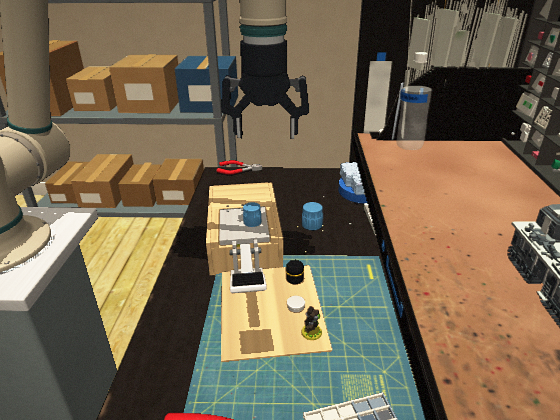

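The blue pot stands on the hatch (scene 304,215; side 252,214). A larger blue look-alike stands on the desk (scene 234,244; side 312,215), and the dark pot is at side (294,271). The one on the hatch is the smaller, so I choose it. Next I check it in an enlarged crop.

```bash
python3 - <<'E'
import cv2
a=cv2.imread("pics/side0.png")[175:365,195:345]
cv2.imwrite("pics/c1.png",cv2.resize(a[:120],None,fx=5,fy=5,interpolation=cv2.INTER_CUBIC))
b=cv2.imread("pics/scene0.png")[140:315,225:375]
cv2.imwrite("pics/c2.png",cv2.resize(b,None,fx=3.4,fy=3.4,interpolation=cv2.INTER_CUBIC))
E
```

```text
(no output)
```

View pics/c1.png

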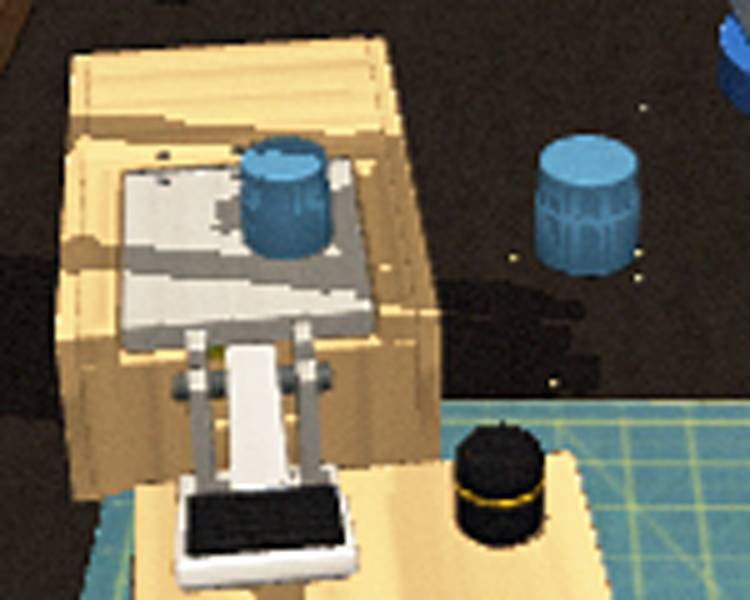

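View pics/c2.png

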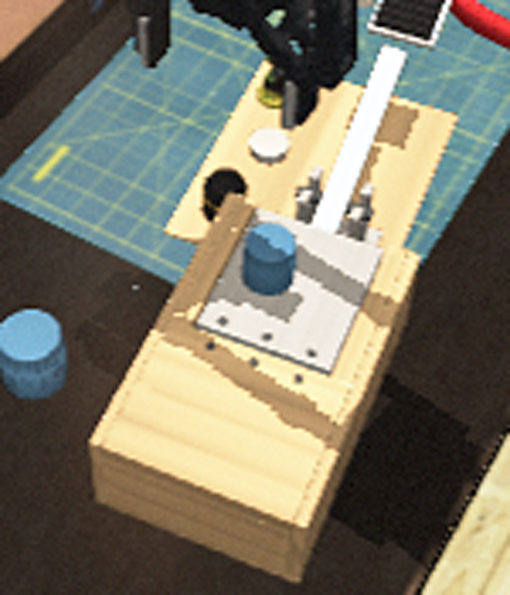

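Crop 1 (side) shows the box top corners at crop (72,57), (385,40), (440,318) and (57,340), and the pot on the right half of the hatch, top centre (283,158). The desk pot is clearly bigger, which confirms the choice. Crop 2 (scene) shows box top corners (92,442) and (305,525), and hatch rear corners (198,326) and (332,372).

```bash
cat > h.py <<'E'
import numpy as np
from rig import manip,eyes,job
from scipy.optimize import least_squares
def proj(n,P):
    c=eyes.get_calibration(n);K=c["camera_matrix"];p=(c["view"]@np.append(P,1))[:3]*[1,-1,-1]
    return (K@p/p[2])[:2]
def ray(n,uv,z):
    c=eyes.get_calibration(n);R=c["view"][:3,:3];t=c["view"][:3,3];K=c["camera_matrix"]
    d=R.T@(np.linalg.solve(K,[*uv,1])*[1,-1,-1]);o=-R.T@t
    return o+d*(z-o[2])/d[2]
s=lambda u,v:("side",np.array([195+u/5-.4,175+v/5-.4]))
c=lambda u,v:("scene",np.array([225+u/3.4-.35,140+v/3.4-.35]))
def W(q,b): 
    C,S=np.cos(q[2]),np.sin(q[2]);return np.array([q[0]+C*b[0]-S*b[1],q[1]+S*b[0]+C*b[1],b[2]])
E
python3 - <<'E'
from h import *
obs=[(s(72,57),(220,70,75)),(s(385,40),(220,-70,75)),(s(440,318),(0,-70,75)),(s(57,340),(0,70,75)),
(s(122,330),(5,46,75)),(s(372,308),(5,-46,75)),(s(122,172),(113,46,75)),(s(350,158),(113,-46,75)),
(c(92,442),(220,-70,75)),(c(305,525),(220,70,75)),(c(418,255),(0,70,75)),(c(198,326),(113,-46,75)),(c(332,372),(113,46,75)),(c(382,240),(5,46,75))]
f=lambda q:np.concatenate([proj(o[0],W(q,np.array(b)/1e3))-o[1] for o,b in obs])
r=least_squares(f,[.53,.2,1.57],loss="soft_l1");print(r.x);print(f(r.x).reshape(-1,2).round(1).tolist())
q=r.x
def B(P):
    C,S=np.cos(q[2]),np.sin(q[2]);d=P[:2]-q[:2];return np.array([C*d[0]+S*d[1],-S*d[0]+C*d[1]])
for k,o in [("side",s(283,158)),("scene",c(270,244))]:
    P=ray(*o,.111);print(k,P,B(P))
for k,o in [("side",s(285,238))]:
    P=ray(*o,.075);print(k,P,B(P))
print("pad",W(q,(-.175,0,.131)),[proj("side",W(q,(-.175,0,.131))), "seen",s(265,520)[1]])
print("axes",np.cos(q[2]),np.sin(q[2]),"park",W(q,(.165,0,.075)))
E
```

```text
[ 0.53651828 -0.0745746   1.72616349]
[[-0.8, -0.1], [-1.0, -0.6], [-0.2, -1.2], [-0.7, 0.2], [-0.3, -0.4], [0.2, 0.2], [-0.1, 0.8], [-0.5, 0.5], [-1.6, -0.4], [0.0, 0.2], [0.0, -1.1], [-1.4, -1.5], [-1.2, -1.0], [-0.1, 1.6]]
side [ 0.54516946 -0.01510537  0.111     ] [ 0.05741421 -0.01774941]
scene [ 0.54145661 -0.0115313   0.111     ] [ 0.06151976 -0.01463434]
side [ 0.54436529 -0.01511736  0.075     ] [ 0.0575268  -0.01695307]
pad [ 0.56359828 -0.24746669  0.131     ] [array([247.97761049, 278.34927472]), 'seen', array([247.6, 278.6])]
axes -0.1547428526360907 0.9879547811302121 park [0.51098571 0.08843793 0.075     ]
```

Call:
{"op": "drive_tool", "data": {"rows": [[[0, 0, 0.155], [-2.4, -4, 0], 2], [[0, 0, 0], [0, -2.1, 0], 2], [[0, 0, 0], [0, 0, -4], 2], [[0, 0, 0], [0, 0, -4], 2], [[0, 0, 0], [0, 0, -3], 2], [[0, 0, 0], [0, 0, -2], 2], [[0, 0, 0], [0, 0, -1], 2], [[0, 0, 0], [0, 0, 0], 2]], "force": 20}}

```text
clock: 1.1
position: [0.5511, -0.061, 0.1018]
ee_rot: [-0.0, 0.651, 0.759, -0.0]
contact_force: [-0.4, -0.5, 0.2]
width: 0.0199
gripper_force: 0.0
```

```bash
python3 - <<'E'
from h import *
import cv2
im=eyes.get_image("side")[:,:,::-1][160:290,190:350]; cv2.imwrite("pics/s1.png",cv2.resize(im,None,fx=4,fy=4))
E
```

```text
(no output)
```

View pics/s1.png

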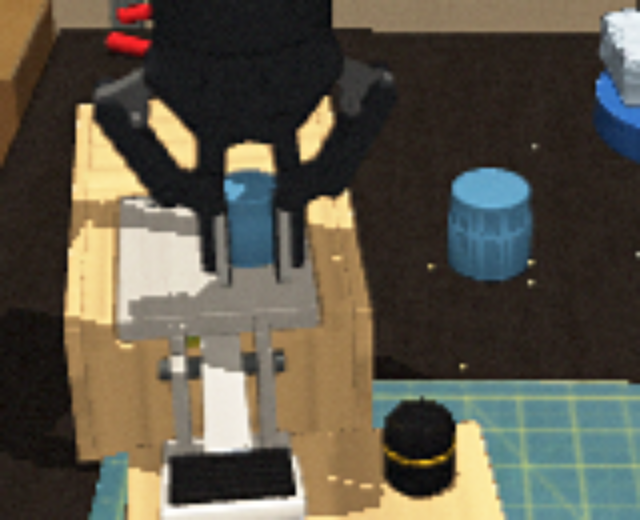

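The fingers straddle the pot evenly and sit just behind it. I push along the box's +x in small steps.

Call:
{"op": "drive_tool", "data": {"rows": [[[0, 0, 0], [-0.09, 0.6, 0], 2], [[0, 0, 0], [-0.09, 0.6, 0], 2], [[0, 0, 0], [-0.09, 0.6, 0], 2], [[0, 0, 0], [-0.09, 0.6, 0], 2], [[0, 0, 0], [-0.1, 0.6, 0], 2], [[0, 0, 0], [-0.1, 0.6, 0], 2], [[0, 0, 0], [-0.1, 0.6, 0], 2], [[0, 0, 0], [-0.1, 0.6, 0], 2]]}}

```text
clock: 2.15
position: [0.5434, -0.0127, 0.1024]
ee_rot: [0.0, 0.65, 0.76, 0.0]
contact_force: [0.6, -1.7, 1.3]
width: 0.0199
gripper_force: 0.5
```

Call:
{"op": "drive_tool", "data": {"rows": [[[0, 0, 0], [-0.1, 0.6, 0], 2], [[0, 0, 0], [-0.1, 0.6, 0], 2], [[0, 0, 0], [-0.1, 0.6, 0], 2], [[0, 0, 0], [-0.1, 0.6, 0], 2], [[0, 0, 0], [-0.1, 0.6, 0], 2], [[0, 0, 0], [-0.1, 0.6, 0], 2], [[0, 0, 0], [-0.1, 0.6, 0], 2], [[0, 0, 0], [-0.1, 0.6, 0], 2]]}}

```text
clock: 3.15
position: [0.5354, 0.0354, 0.1023]
ee_rot: [0.0, 0.65, 0.76, 0.0]
contact_force: [0.2, -0.6, 2.1]
width: 0.0199
gripper_force: 0.5
```

Call:
{"op": "drive_tool", "data": {"rows": [[[0, 0, 0], [-0.1, 0.6, 0], 2], [[0, 0, 0], [-0.1, 0.6, 0], 2], [[0, 0, 0], [-0.1, 0.6, 0], 2], [[0, 0, 0], [-0.05, 0.3, 0], 2], [[0, 0, 0], [-0.03, 0.2, 0], 2], [[0, 0, 0], [0, 0, 0], 2]]}}

```text
clock: 3.9
position: [0.5315, 0.0582, 0.1023]
ee_rot: [-0.0, 0.65, 0.76, 0.0]
contact_force: [0.2, -0.9, 0.6]
width: 0.0202
gripper_force: 0.2
```

```bash
python3 - <<'E'
from h import *
import cv2
a=eyes.get_image("side")[:,:,::-1][150:280,190:290];b=eyes.get_image("scene")[:,:,::-1][170:300,240:360]
cv2.imwrite("pics/s2.png",np.hstack([cv2.resize(a,None,fx=3.6,fy=3.6),cv2.resize(b,None,fx=3.6,fy=3.6)]))
E
```

```text
(no output)
```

View pics/s2.png

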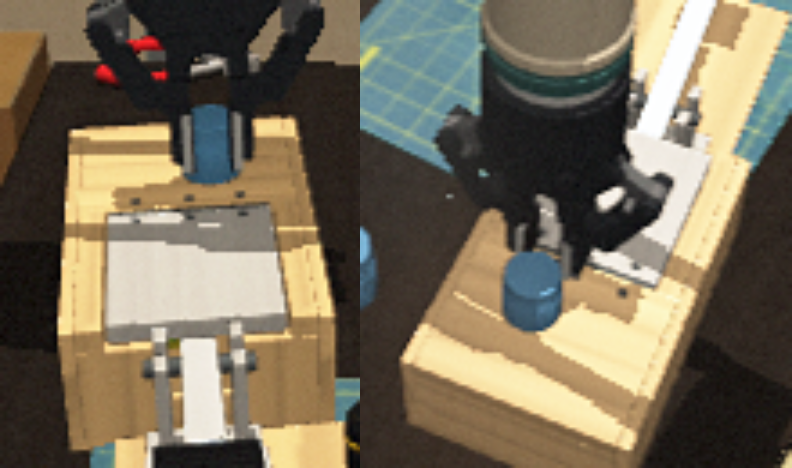

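The pot stands upright, well behind the hinge screws. I back off, rise, and move over the pad.

Call:
{"op": "drive_tool", "data": {"rows": [[[0, 0, 0], [0.05, -0.4, 0], 2], [[0, 0, 0], [0.15, -1, 0], 2], [[0, 0, 0], [0, 0, 3], 2], [[0, 0, 0], [0, 0, 4], 2], [[0, 0, 0], [0, 0, 3], 0], [[0, 0, 0], [0.5, -4.7, 0], 0], [[0, 0, 0], [0.5, -4.7, 0], 0], [[0, 0, 0], [0.5, -4.7, 0], 0]]}}

```text
clock: 5.0
position: [0.5486, -0.099, 0.2025]
ee_rot: [0.0, 0.65, 0.76, 0.0]
contact_force: [-0.1, -0.4, 0.6]
width: 0.0
gripper_force: 0.0
```

Call:
{"op": "drive_tool", "data": {"rows": [[[0, 0, 0], [0.5, -4.7, 0], 0], [[0, 0, 0], [0.5, -4.7, 0], 0], [[0, 0, 0], [0.4, -4.7, 0], 0], [[0, 0, 0], [0, -0.5, -2], 0], [[0, 0, 0], [0, 0, -2], 0], [[0, 0, 0], [0, 0, 0], 0]]}}

```text
clock: 5.75
position: [0.5612, -0.2433, 0.1605]
ee_rot: [-0.002, 0.651, 0.759, -0.0]
contact_force: [0.4, 0.4, 0.2]
width: 0.0002
gripper_force: 0.0
```

```bash
python3 - <<'E'
from h import *
import cv2
a=eyes.get_image("side")[:,:,::-1][150:350,190:340];b=eyes.get_image("scene")[:,:,::-1][100:300,240:390]
cv2.imwrite("pics/s3.png",np.hstack([cv2.resize(a,None,fx=2.6,fy=2.6),cv2.resize(b,None,fx=2.6,fy=2.6)]))
q=np.array([.53652,-.07457,1.72616])
st=manip.get_state();print(st["position"],st["width"]);print(W(q,(-.1725,0,.131)))
print("side proj of pot at 157,-16:",proj("side",W(q,(.157,-.0165,.075))))
E
```

```text
[ 0.56269045 -0.24348223  0.16266922] 5.5732809734236084e-05
[ 0.56321255 -0.24499229  0.131     ]
side proj of pot at 157,-16: [248.52197736 197.13865629]
```

View pics/s3.png

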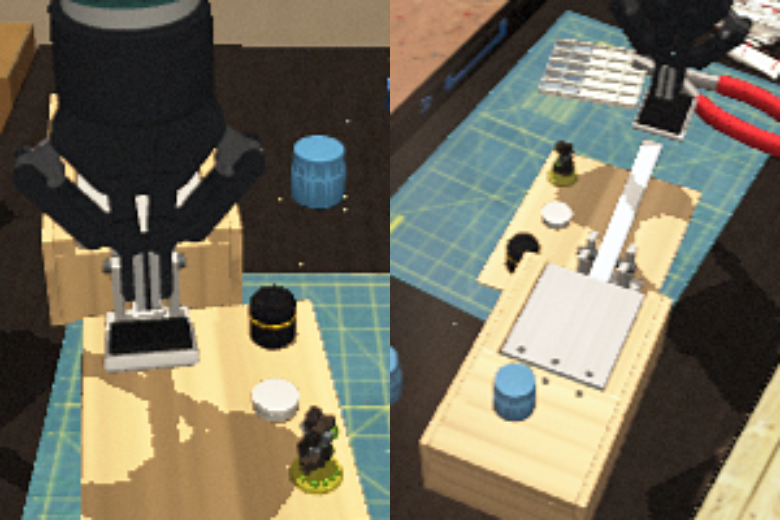

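The fingertips hover over the pad centre, the pot stands well behind the hinge, and the bystanders are undisturbed. I press along the arc.

Call:
{"op": "drive_tool", "data": {"rows": [[[0, 0, 0], [0, -0.2, -1], 0], [[0, 0, 0], [0, 0, -0.8], 0], [[0, 0, 0], [0.05, -0.3, -0.8], 0], [[0, 0, 0], [0.05, -0.25, -0.8], 0], [[0, 0, 0], [0.03, -0.2, -0.8], 0], [[0, 0, 0], [0.03, -0.2, -0.8], 0], [[0, 0, 0], [0.02, -0.15, -0.8], 0], [[0, 0, 0], [0, -0.1, -0.8], 0]]}}

```text
clock: 6.85
position: [0.5653, -0.258, 0.0971]
ee_rot: [0.002, 0.65, 0.76, -0.0]
contact_force: [-0.6, -0.6, 4.8]
width: -0.0002
gripper_force: 2.6
```

Call:
{"op": "drive_tool", "data": {"rows": [[[0, 0, 0], [0, 0, -0.8], 0], [[0, 0, 0], [0, 0, -0.8], 0], [[0, 0, 0], [0, 0, -0.8], 0], [[0, 0, 0], [0, 0, -0.8], 0], [[0, 0, 0], [0, 0, -0.8], 0], [[0, 0, 0], [0, 0, -0.6], 0], [[0, 0, 0], [0, 0, 0], 0], [[0, 0, 0], [0, 0, 0], 0]]}}

```text
clock: 7.85
position: [0.5646, -0.2567, 0.0505]
ee_rot: [-0.0, 0.65, 0.76, 0.0]
contact_force: [-0.1, 1.7, 2.7]
width: 0.0002
gripper_force: 1.4
```

```bash
python3 - <<'E'
from h import *
import cv2
a=eyes.get_image("side")[:,:,::-1][150:350,190:340];b=eyes.get_image("scene")[:,:,::-1][100:300,240:390]
cv2.imwrite("pics/s4.png",np.hstack([cv2.resize(a,None,fx=2.6,fy=2.6),cv2.resize(b,None,fx=2.6,fy=2.6)]))
st=manip.get_state();print(st["position"],st["contact_force"])
E
```

```text
[ 0.56453091 -0.2567218   0.05044238] [0.69271365 0.57454565 2.9914735 ]
```

View pics/s4.png

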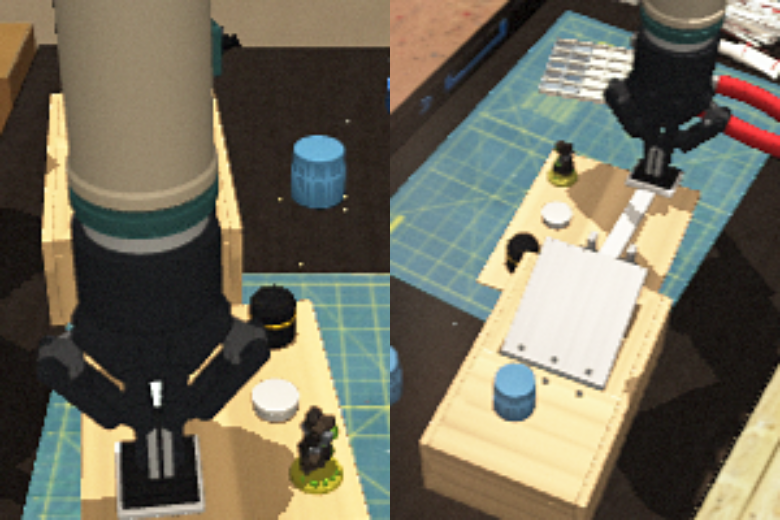

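The lever is held down (3 N, tips at about 40 mm), the hatch is raised, and the pot stands on the fixed top. Handing in.

```bash
python3 -c "
from rig import job
print(job.sign_off())"
```

```text
the job is handed in; nothing more can be done
None
```

I handed the job in at about 8 s on the robot's clock, and no verdict came back. The paint pot stands upright on the fixed top, about 155 mm along the box by my estimate. The lever is held down at about 3 N with the pad about 40 mm above the desk, and the hatch is raised. I took it as past 20 degrees from that pad height and did not measure the angle itself.

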